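Move a push-fit stop coupling to the other gas tube

TASK

Pinch the release ring of the push-fit stop coupling fully in against its body, keep it pressed while you draw the coupling off the rigid tube that it sits on, then push it fully home on the bare tube of the other stand, so that its ring springs back out and it stays locked there by itself. Feel your way: do not pull or push on either tube with more than about 25 N, and leave the jar, the timer and the tape roll where they stand.

Things in the scene. Friction and masses are not known exactly. Their poses are not given: they have to be found in the camera images.
- coupling_c (a point): centre of the coupling, on its axis (its own y axis, level). It spans y = -32 mm (flat face of the closed end flange, 48 mm diameter) to y = +23 mm (face of the release ring; +19 mm when pressed in). The tube enters through the ring at +y. The bore is 16 mm wide (17 in the ring) and closed at y = -26 mm, where the tube's tip stops.
- coupling: the push-fit stop coupling with its ring (origin and axes as coupling_c): steel barrel of 36 mm diameter with a steel end flange, loose part of 0.16 to 0.29 kg. One pinch from above along its axis, one finger on the ring face and one on the flange face, in the upper 15 mm clear above the tube, both presses the ring and carries the coupling.
- ring_face (a point): centre of the outer face of the black release ring (47 mm diameter, 5 mm thick) round the tube at the coupling's mouth; its y axis points out of the face, towards the gland nut. Ring face to flange face: 55 mm, 51 mm when pressed. Bare tube between ring and gland nut: 55 mm or more.
- ring (a joint): travel of the ring into the coupling, m: 0 sprung out, 0.004 fully in; spring 6 N at 0, 10 N at 0.004. Jaws move with it: at 0.003 or more they clear the tube; with the ring out they lock in a 7 mm groove of the tube (1.5 mm play, no way off). Let go 2 mm or more short of home, the jaws ride on the tube and the ring stays partly in. Pushed on with the ring out, it clicks in when home.
- line_a: fixed stand on which the coupling sits at the start: aluminium base plate 70x95x10 mm, block 46x30x108 mm; origin on the bench under the block's middle. A rigid level steel tube of 14 mm diameter leaves the block along the stand's own -y, its axis 85 mm above the bench.
- stub_a (a point): where the tube of line_a leaves the brass gland nut, on the tube's axis, 25 mm from the block's middle, axes as the stand. The tube sticks out 104 mm from here along -y (last 7 mm tapered to 7 mm diameter); the coupling's centre is 78 mm out when home.
- line_b: the other fixed stand, of the same shape, with a bare tube along its own -y, axis 85 mm above the bench; origin on the bench under the block's middle
- stub_b (a point): where the tube of line_b leaves its gland nut, on the tube's axis, axes as the stand. This tube sticks out 104 to 122 mm along -y (clamped at another length each time, does not move), so the coupling's centre is 78 to 96 mm out when home: there the tube's tip meets the closed end of the bore, felt as a firm stop.
- jar: bystander: small white jar with a green lid, 43 mm diameter, 74 mm high, origin at its foot
- timer: bystander: white timer standing on the bench, 43x70x65 mm, origin at its foot
- tape_roll: bystander: black roll of tape lying flat, 60 mm diameter, 19 mm high, origin at its foot

How it is judged:
By the outcome, as a careful person would: the job done as asked, in the order asked, and still so for the second after the job is handed in, with the robot touching nothing.
It also fails if it takes over 45 s, if anything falls off the work surface, if the arm or the gripper's body presses on something with over 40 N, if the wrist force passes 120 N, or if a joint passes its speed limit or range.

ROBOT

A 7-joint arm with a two-finger parallel gripper is mounted at the origin on a cart in front of the work surface, level with it; the furniture and walls round the work are solid. World frame = base frame: x ahead of the robot, y to its left, z up, the work surface at z = 0. Lengths are in mm, angles in rad, forces in N, time in s.
With the tool pointing down it reaches from about 400 to 875 mm from the base axis. Payload 6.5 kg.
Tool frame: the origin (TCP) lies midway between the tips of the shut fingers; the grasp point (between the pads) lies 19 mm behind it (tcp_to_grasp is the distance from the TCP to the grasp point, in mm); z points along the fingers, y is the line along which they close (so a half turn about z gives the same grasp; the last joint's range is limited). The gripper opens to 85 mm and grips with 20 to 120 N. Pads are 22 mm wide; open, the fingers measure 114 mm over their backs; the gripper's body (76 mm by 85 mm) begins 54 mm behind the grasp point. The pads swing forward as they close: fully open they stand 13 mm farther back than shut.
Start: joints at [1.148, 0.536, -0.004, 1.538, 0.003, 1.067, -0.071], TCP at [227.026, -609.056, 231.29] pointing down, gripper open.
Joint ranges: [-2.7, 2.7], [-0.37, 2.16], [-1.27, 1.26], [0.24, 2.4], [-1.31, 4.45], [0.19, 1.91], [-2.76, 2.76]. Speed limits (rad/s): [2.39, 2.39, 3.14, 3.14, 3.14, 3.14, 3.14].

INTERFACE

Orientations are given as a unit quaternion [w, x, y, z].
In Python, from plant import * gives the robot as it stands. The module is installed in compiled form; this text tells all that it offers.
- The arm moves only by the tool send_rows, never from a script. Its argument "steps" is a list of rows, each a list of 3 entries, a list of its own where there are three numbers: the shift along the tool's x, y, z in cm, then the turn, a rotation vector about the tool's x, y, z in degrees, then the opening, from -1 (shut) to 1 (fully open), so that 0 is half open. A call has 1 to 20 rows; each row is the pose to reach, as a shift and turn from the pose commanded when the call began, along the tool's axes at that moment; what a row does not reach only later rows make up. A row lasts 1/10 s, in which the tool goes at most 50 mm and 8.59 degrees, less where a joint would pass 70% of its speed; a pose out of reach is approached as far as the arm can. A call with a gripper value outside its range is refused whole. The fingers move at their own pace and stop on an object; the grip force is fixed at half the most. Time passes only in rows, so rows that repeat a pose let the fingers close. It gives the time, the measured TCP pose, the force, the opening and the grip force at its end, in the units of the state.
- sense(): the state, without advancing time (a new reading comes with each control period).
- snapshot(name): name is "scene" or "top" or "wrist"; returns the picture (400x640x3 uint8, blue, green, red); there is no depth.
- camera_params(name): a dict with "intrinsics" (3x3 intrinsics, pixels), "extrinsics" (4x4, takes a point from world to camera coordinates); the wrist camera has in their place "mount" (4x4, takes a point from camera to tool coordinates, whose origin is the TCP and whose axes are the flange's). Camera axes: x right, y up, looking along -z (the intrinsics and any distortion apply to the point x, -y, -z); pixel columns grow to the right and rows downward; lengths in mm; the calibration is good to about 2 mm. A picture is of the moment at which its call begins: read the wrist's pose just before it. camera_params takes no time and is no camera call.
- job_done(): hands the job in; it is judged then, once.
The state is a dict: "clock": time; "joint_positions": joint angles; "qd": joint speeds; "effort": joint torques, N m; "tool_pos": TCP position; "tcp_rot": TCP orientation; "wrist_force": force on the tool from outside, world axes, zero at the start; "ft_torque": the same for the moment, N m; "grip_width": opening from 0.0 (shut) to 1.0 (fully open); "grip_force": force on a finger pad.
Only numpy, scipy, OpenCV 4.12 (cv2) and the standard library are available. Lean on these libraries where they do the work, as an engineer would, in place of code of your own. Each camera call takes 0.05 s, during which the arm holds its last target. There are 200 camera calls.

## Working session

There is one attempt and no reset: what is moved stays moved. The work goes in short steps, Python scripts to look and compute and a tool call to move; the robot and the scene stay as the last step left them, time stands still between calls to the robot, and variables do not carry over. Pictures are saved under pics/ and viewed, at most 14 in all, crops included, and the job is handed in when it is done.

Besides the shell and the picture viewer there is one more tool, called after "Call:" by a JSON object that holds its "fn" and its "kwargs", one argument or row to a line. send_rows: Moves the arm, as the interface text tells. Its arguments: {"type":"object","properties":{"steps":{"type":"array"}},"required":["steps"]}

```bash
mkdir -p pics; python3 - <<'E'
from plant import *
import cv2,numpy as np
for n in ("scene","top"):
    cv2.imwrite(f"pics/{n}0.png",snapshot(n))
for n in ("scene","top","wrist"):
    p=camera_params(n)
    print(n,{k:np.round(np.array(v),3).tolist() for k,v in p.items()})
s=sense();print({k:np.round(v,3).tolist() for k,v in s.items()})
E
```

```text
scene {'intrinsics': [[506.244, 0.0, 315.063], [0.0, 506.244, 198.241], [0.0, 0.0, 1.0]], 'extrinsics': [[-0.51, -0.86, -0.006, 209.116], [0.571, -0.343, 0.746, -371.509], [-0.644, 0.377, 0.666, -1075.776], [0.0, 0.0, 0.0, 1.0]]}
top {'intrinsics': [[367.678, 0.0, 323.151], [0.0, 367.678, 202.286], [0.0, 0.0, 1.0]], 'extrinsics': [[-0.006, -1.0, -0.004, -54.191], [0.977, -0.006, 0.213, -513.293], [-0.213, -0.003, 0.977, -1050.075], [0.0, 0.0, 0.0, 1.0]]}
wrist {'intrinsics': [[285.248, 0.0, 321.065], [0.0, 285.248, 203.965], [0.0, 0.0, 1.0]], 'mount': [[0.0, 0.964, 0.264, 68.224], [1.0, -0.0, 0.001, -1.028], [0.001, 0.264, -0.964, -143.4], [0.0, 0.0, 0.0, 1.0]]}
{'clock': 0.1, 'joint_positions': [1.148, 0.537, -0.004, 1.539, 0.003, 1.067, -0.071], 'qd': [0.001, -0.002, 0.001, -0.003, -0.001, 0.0, -0.001], 'effort': [0.004, -58.456, 1.052, -25.977, 0.013, 0.005, -0.0], 'tool_pos': [226.795, -608.556, 230.487], 'tcp_rot': [-0.001, 0.984, 0.177, -0.0], 'wrist_force': [0.117, -0.994, -0.265], 'ft_torque': [-0.002, -0.028, -0.009], 'grip_force': 0.0, 'grip_width': 1.0}
```

View pics/scene0.png

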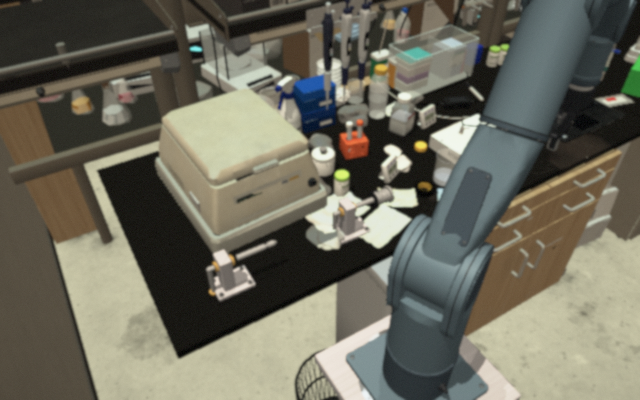

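View pics/top0.png

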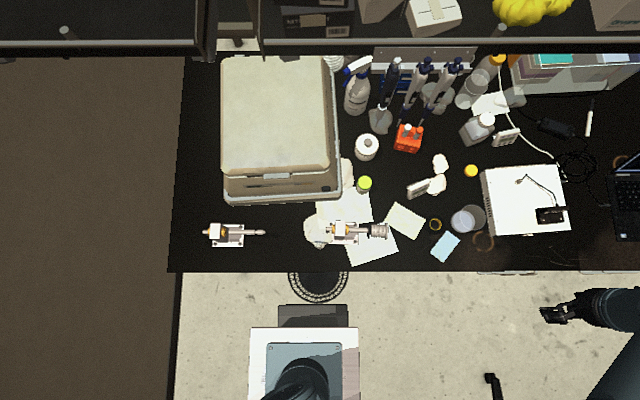

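```bash
cat > h.py <<'E'
from plant import *
import cv2,numpy as np
from scipy.spatial.transform import Rotation as R
def tool():
    s=sense();q=np.array(s["tcp_rot"]);T=np.eye(4)
    T[:3,:3]=R.from_quat(q[[1,2,3,0]]).as_matrix();T[:3,3]=s["tool_pos"];return T
def cam(name,T=None):
    p=camera_params(name);K=np.array(p["intrinsics"])
    W=T@np.array(p["mount"]) if name=="wrist" else np.linalg.inv(np.array(p["extrinsics"]))
    return K,W
def onplane(c,px,z):
    K,W=c;px=np.atleast_2d(px).astype(float)
    d=(np.linalg.inv(K)@np.c_[px,np.ones(len(px))].T).T*[1,-1,-1]
    d=d@W[:3,:3].T;o=W[:3,3]
    return o+d*((z-o[2])/d[:,2])[:,None]
def proj(c,P):
    K,W=c;p=(np.linalg.inv(W)@np.append(P,1))[:3]*[1,-1,-1];u=K@p;return u[:2]/u[2]
def shift(pos,ydir,T=None):
    """tool-frame shift (cm) & rotvec (deg) to tcp pos with tool z down, tool y along ydir (either sign)"""
    T=tool() if T is None else T;y=np.append(np.array(ydir[:2])/np.linalg.norm(ydir[:2]),0)
    if y@T[:3,1]<0:y=-y
    z=np.array([0,0,-1.]);M=np.c_[np.cross(y,z),y,z]
    return np.round(T[:3,:3].T@(np.array(pos)-T[:3,3])/10,2),np.round((R.from_matrix(T[:3,:3].T@M)).as_rotvec(degrees=True),1)
E
python3 - <<'E'
from h import *
im=cv2.imread("pics/top0.png")
cv2.imwrite("pics/topc.png",cv2.resize(im[165:270,195:455],None,fx=3,fy=3,interpolation=cv2.INTER_CUBIC))
c=cam("top")
print(np.round(onplane(c,[[378,230],[388,231],[371,231],[266,233],[232,235]],85),0))
print(np.round(onplane(c,[[364,184],[418,187],[435,225]],[60]),0))
E
```

```text
[[ 424. -215.   85.]
 [ 421. -243.   85.]
 [ 421. -194.   85.]
 [ 417.  107.   85.]
 [ 412.  205.   85.]]
[[ 568. -181.   60.]
 [ 557. -344.   60.]
 [ 441. -387.   60.]]
```

View pics/topc.png

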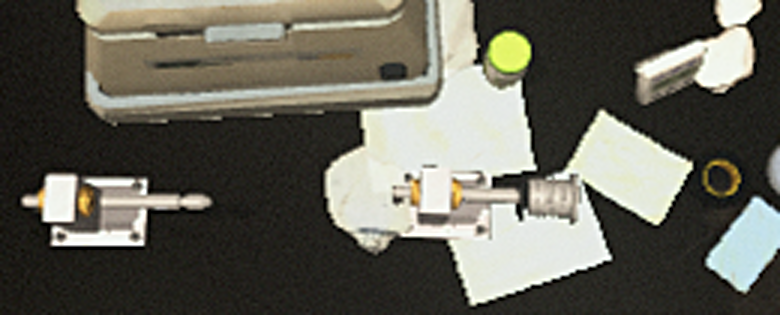

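```bash
python3 - <<'E'
from h import *
print(shift([420,-200,200],[0,1,0]))
E
```

```text
(array([ 32.38, -31.53,   3.09]), array([-0.1,  0. , 20.4]))
```

Call:
{"fn": "send_rows", "kwargs": {
  "steps": [
    [[32.4,-31.5,3.1],[0,0,20.4],1],
    [[32.4,-31.5,3.1],[0,0,20.4],1],
    [[32.4,-31.5,3.1],[0,0,20.4],1],
    [[32.4,-31.5,3.1],[0,0,20.4],1],
    [[32.4,-31.5,3.1],[0,0,20.4],1],
    [[32.4,-31.5,3.1],[0,0,20.4],1],
    [[32.4,-31.5,3.1],[0,0,20.4],1],
    [[32.4,-31.5,3.1],[0,0,20.4],1],
    [[32.4,-31.5,3.1],[0,0,20.4],1],
    [[32.4,-31.5,3.1],[0,0,20.4],1],
    [[32.4,-31.5,3.1],[0,0,20.4],1],
    [[32.4,-31.5,3.1],[0,0,20.4],1],
    [[32.4,-31.5,3.1],[0,0,20.4],1],
    [[32.4,-31.5,3.1],[0,0,20.4],1]
  ]
}}

```text
clock: 1.5
tool_pos: [420.0, -202.0, 200.3]
tcp_rot: [0.0, 1.0, -0.001, -0.0]
wrist_force: [0.7, 0.0, -0.6]
grip_width: 0.998
grip_force: 0.0
```

```bash
python3 - <<'E'
from h import *
T=tool();np.save("T1.npy",T);im=snapshot("wrist");cv2.imwrite("pics/w1.png",im);print(T.round(3),sense()["clock"])
E
```

```text
[[ 1.00000e+00 -2.00000e-03 -0.00000e+00  4.20029e+02]
 [-2.00000e-03 -1.00000e+00 -0.00000e+00 -2.02030e+02]
 [-0.00000e+00  0.00000e+00 -1.00000e+00  2.00284e+02]
 [ 0.00000e+00  0.00000e+00  0.00000e+00  1.00000e+00]] 1.55
```

View pics/w1.png

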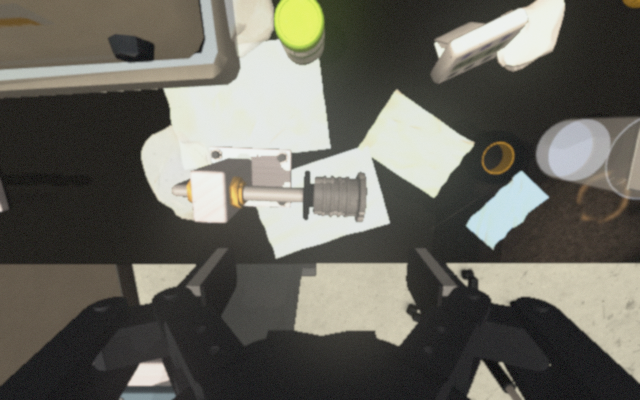

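```bash
python3 - <<'E'
from h import *
im=cv2.imread("pics/w1.png");T=np.load("T1.npy");c=cam("wrist",T)
hsv=cv2.cvtColor(im,cv2.COLOR_BGR2HSV);g=im.mean(2)
for col in (252,262,272,282,292): print(col,g[180:212,col].astype(int))
for row in (180,186,192,198,204,210): print(row,g[row,296:312].astype(int),g[row,355:375].astype(int))
print("gland",[ (r,im[r,236:250].tolist()) for r in (194,)])
cv2.imwrite("pics/w1c.png",cv2.resize(im[135:235,165:385],None,fx=3.6,fy=3.6,interpolation=cv2.INTER_CUBIC))
E
```

```text
252 [152 146 144 148 142 131 128 139 157 172 187 201 208 219 223 217 209 201
 190 181 194 223 235 237 233 215 151  92  76  70  73  73]
262 [173 173 172 173 171 156 139 137 150 170 181 194 207 216 223 219 213 206
 192 184 190 220 235 237 236 233 229 227 228 227 227 226]
272 [175 172 174 176 174 167 149 135 145 162 178 188 201 212 219 222 217 209
 197 189 183 203 228 235 237 234 218 214 225 228 227 227]
282 [174 174 174 177 183 194 181 151 143 156 171 184 197 209 216 221 219 212
 203 193 179 157 135 126 138 180 216 225 228 229 228 228]
292 [223 225 224 223 224 224 217 182 144 148 165 180 191 201 215 220 220 214
 206 197 187 184 201 222 228 228 230 228 228 228 227 227]
180 [229 229 229 229 228 228 224 188 119  84  81  82  82 109 179 222] [106 104  99  97  95 103 115 121 119 120 141 186 221 229 228 227 229 229
 227 228]
186 [222 221 219 221 221 219 214 178 114  79  78  78  77  76  76  74] [125 121 117 104  98 106 123 130 131 130 143 184 218 227 229 229 228 228
 228 229]
192 [186 187 187 181 174 168 148 107  83  78  78  77  78  79  78  83] [137 137 133 120 103 111 127 136 140 136 136 138 183 221 228 228 228 229
 228 229]
198 [208 208 209 207 203 190 160 109  81  81  79  77  80  78  80  80] [150 149 140 122 105 118 137 143 142 142 152 195 224 228 228 230 228 228
 228 229]
204 [230 229 227 229 228 224 188 116  81  77  75  78  76  75  78  75] [151 145 127 110 106 124 141 145 147 146 156 191 221 227 227 226 226 227
 227 228]
210 [228 229 228 229 227 222 186 114  80  75  79  79 107 175 220 222] [132 123 109 100 116 130 138 138 138 153 191 221 228 227 228 229 229 228
 228 228]
gland [(194, [[104, 180, 225], [100, 164, 206], [100, 173, 213], [111, 200, 233], [111, 197, 233], [104, 168, 211], [119, 147, 167], [166, 183, 195], [204, 217, 224], [212, 222, 230], [213, 223, 231], [214, 223, 232], [214, 224, 231], [214, 225, 232]])]
```

View pics/w1c.png

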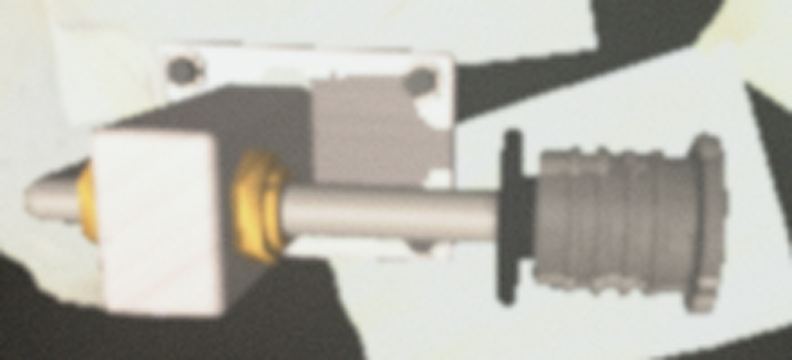

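```bash
cat > meas.py <<'E'
from h import *
T=np.load("T1.npy");c=cam("wrist",T)
A=onplane(c,[[252,193.0],[292,194.2],[306,195.1]],85);print(A.round(1))
print("ring,flange top z108",onplane(c,[[302.8,187],[367,187],[302.8,192],[367,192]],108).round(1))
print("ring,flange side z85",onplane(c,[[303.8,175],[302.3,216],[366,174],[365,218]],85).round(1))
print("gland",onplane(c,[[242.5,194]],85).round(1))
t=cam("top")
for n,(u,v) in dict(Btip=(195+212/3,165+202/3),Bmid=(195+160/3,165+200/3),Bgl=(195+96/3,165+199/3),Agl=(195+466/3,165+190/3),Amid=(195+505/3,165+195/3)).items(): print(n,onplane(t,[u,v],85).round(1))
E
python3 meas.py
```

```text
[[ 427.5 -136.2   85. ]
 [ 426.3 -173.4   85. ]
 [ 425.4 -186.5   85. ]]
ring,flange top z108 [[ 438.  -185.1  108. ]
 [ 437.9 -239.3  108. ]
 [ 433.6 -185.1  108. ]
 [ 433.6 -239.4  108. ]]
ring,flange side z85 [[ 444.3 -184.7   85. ]
 [ 404.9 -182.6   85. ]
 [ 445.1 -241.6   85. ]
 [ 402.9 -242.3   85. ]]
gland [[ 426.5 -127.3   85. ]]
Btip [[419.2 108.3  85. ]]
Bmid [[421.4 158.2  85. ]]
Bgl [[422.7 219.7  85. ]]
Agl [[ 429.2 -135.1   85. ]]
Amid [[ 424.2 -172.4   85. ]]
```

```bash
python3 - <<'E'
from h import *
print(shift([424.7,-215.5,135],[0.033,1]))
E
```

```text
(array([0.46, 1.37, 6.53]), array([0. , 0. , 1.8]))
```

Call:
{"fn": "send_rows", "kwargs": {
  "steps": [
    [[0.5,1.4,2.5],[0,0,1.8],1],
    [[0.5,1.4,5.0],[0,0,1.8],1],
    [[0.5,1.4,6.5],[0,0,1.8],1],
    [[0.5,1.4,6.5],[0,0,1.8],1],
    [[0.5,1.4,6.5],[0,0,1.8],1]
  ]
}}

```text
clock: 2.05
tool_pos: [425.6, -215.1, 135.6]
tcp_rot: [0.0, 1.0, -0.016, -0.0]
wrist_force: [0.4, -0.1, 0.6]
grip_width: 0.997
grip_force: 0.0
```

```bash
python3 - <<'E'
from h import *
T=tool();np.save("T2.npy",T);im=snapshot("wrist");cv2.imwrite("pics/w2.png",im);print(T.round(3),sense()["clock"])
E
```

```text
[[ 1.00000e+00 -3.10000e-02 -0.00000e+00  4.25554e+02]
 [-3.10000e-02 -1.00000e+00 -0.00000e+00 -2.15082e+02]
 [-0.00000e+00  0.00000e+00 -1.00000e+00  1.35566e+02]
 [ 0.00000e+00  0.00000e+00  0.00000e+00  1.00000e+00]] 2.1
```

View pics/w2.png

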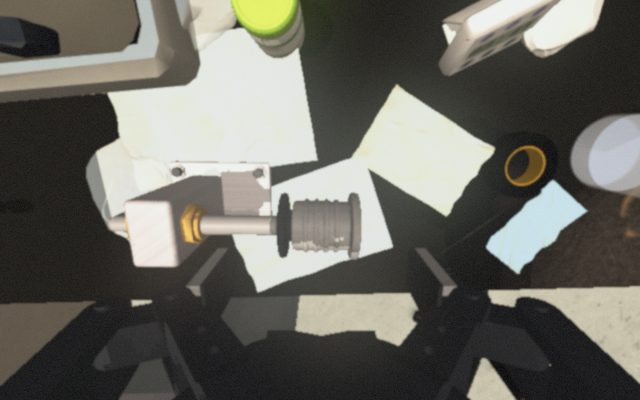

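```bash
python3 - <<'E'
from h import *
im=cv2.imread("pics/w2.png");T=np.load("T2.npy");c=cam("wrist",T);g=im.mean(2)
for r in (204,212,220,228,236,244): print(r,g[r,270:286].astype(int),g[r,352:368].astype(int))
for col in (215,235,255,268): print(col,g[205:245,col].astype(int))
for col in (279,283,287): print(col,g[185:200,col].astype(int),g[248:264,col].astype(int))
Ti=np.linalg.inv(T)
f=lambda px,z:((Ti[:3,:3]@onplane(c,px,z).T).T+Ti[:3,3]).round(1)
print(f([[277,210],[361,210],[277,215],[361,215]],108))
E
```

```text
204 [200 200 222 229 228 228 226 210 156  97  73  74  72  72  75  73] [106 117 119 119 118 117 119 136 185 221 227 227 228 227 227 228]
212 [189 157 185 219 227 223 204 153  96  73  71  72  71  71  73  72] [100 121 126 129 127 129 126 125 138 183 221 227 228 227 227 228]
220 [146 132 128 125 120 113  97  77  73  72  73  72  70  72  70  72] [ 99 119 133 137 136 135 134 137 147 190 222 228 229 228 228 227]
228 [157 145 142 143 139 125  99  77  69  74  74  74  70  70  70  69] [100 119 134 144 145 140 143 139 148 185 219 225 226 225 226 226]
236 [223 222 222 222 221 217 178 112  72  72  72  75  73  72  69  70] [103 122 138 145 147 149 148 148 154 190 221 229 228 228 227 228]
244 [226 227 227 228 227 223 193 123  76  70  70  70  70  68  71  69] [113 130 138 137 137 137 139 153 194 222 228 228 227 228 227 228]
215 [102 100 101  98  97  97  97  97  95  98 101 118 129 146 159 168 180 186
 198 210 218 223 219 213 207 198 191 181 167 127  83  59  61  63  62  65
  63  60  62  59]
235 [170 166 165 167 168 160 154 147 147 135 120 119 131 147 158 168 177 185
 196 205 216 221 221 214 208 203 194 18
[... 168 characters left out ...]
0 187 204 222 228 227 226 226 227
 226 226 226 225]
268 [236 235 235 235 235 234 231 229 229 223 187 131 126 138 153 168 175 180
 187 200 208 217 217 213 205 200 195 189 177 168 198 222 227 228 227 228
 228 227 229 226]
279 [227 229 228 228 228 229 230 227 224 222 220 210 193 181 159] [ 76  76  73  84  99 112 126 156 185 211 221 224 225 226 227 225]
283 [229 227 229 229 228 228 227 207 154  96  73  75  73  75  74] [ 71  70  71  71  71  67  69  72  93 151 202 222 226 226 227 227]
287 [229 229 229 228 229 228 229 220 179 128 105  93  79  77  72] [ 74  89 104 108 115 147 170 183 204 219 225 226 225 227 226 226]
[[ 16.9 -29.1  27.6]
 [ 16.9  23.4  27.6]
 [ 13.6 -29.2  27.6]
 [ 13.6  23.6  27.6]]
```

Call:
{"fn": "send_rows", "kwargs": {
  "steps": [
    [[0,0.1,2.2],[0,0,0],1],
    [[0,0.1,4.3],[0,0,0],1],
    [[0,0.1,4.3],[0,0,0],0.7],
    [[0,0.1,4.3],[0,0,0],0.5],
    [[0,0.1,4.3],[0,0,0],0.45],
    [[0,0.1,4.3],[0,0,0],0.45]
  ]
}}

```text
clock: 2.7
tool_pos: [426.4, -216.1, 93.4]
tcp_rot: [0.0, 1.0, -0.015, 0.001]
wrist_force: [-0.1, -0.0, -0.7]
grip_width: 0.725
grip_force: 0.0
```

```bash
python3 - <<'E'
from h import *
T=tool();np.save("T3.npy",T);im=snapshot("wrist");cv2.imwrite("pics/w3.png",im[180:400,120:520]);s=sense();print(T[:3,3].round(1),s["clock"],s["grip_width"],np.round(s["wrist_force"],1))
E
```

```text
[ 426.4 -216.1   93.4] 2.75 0.7271330330160123 [0.1 0.4 0.2]
```

View pics/w3.png

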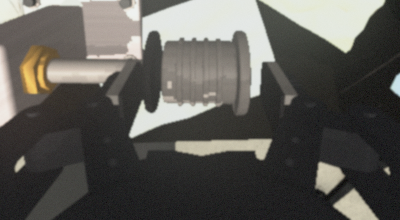

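Call:
{"fn": "send_rows", "kwargs": {
  "steps": [
    [[0,0.1,0],[0,0,0],0.4],
    [[0,0.1,0],[0,0,0],0.34],
    [[0,0.1,0],[0,0,0],0.28],
    [[0,0.1,0],[0,0,0],0.28]
  ]
}}

```text
clock: 3.15
tool_pos: [425.8, -215.3, 92.4]
tcp_rot: [-0.001, 1.0, -0.015, -0.0]
wrist_force: [0.4, 5.1, 4.1]
grip_width: 0.642
grip_force: 3.2
```

Call:
{"fn": "send_rows", "kwargs": {
  "steps": [
    [[0,0,0],[0,0,0],0.22],
    [[0,0,0],[0,0,0],0.18],
    [[0,0,0],[0,0,0],0.14],
    [[0,0,0],[0,0,0],0.14]
  ]
}}

```text
clock: 3.55
tool_pos: [426.2, -217.2, 93.3]
tcp_rot: [0.0, 1.0, -0.015, 0.001]
wrist_force: [-2.3, 1.1, 11.1]
grip_width: 0.584
grip_force: 43.2
```

Call:
{"fn": "send_rows", "kwargs": {
  "steps": [
    [[0,0,-0.1],[0,0,0],0],
    [[0,0,-0.1],[0,0,0],-0.2],
    [[0,0,-0.1],[0,0,0],-0.2]
  ]
}}

```text
clock: 3.85
tool_pos: [426.1, -217.3, 93.7]
tcp_rot: [0.0, 1.0, -0.015, 0.001]
wrist_force: [0.2, 0.1, 6.9]
grip_width: 0.571
grip_force: 63.9
```

```bash
python3 - <<'E'
from h import *
T=tool();im=snapshot("wrist");cv2.imwrite("pics/w4.png",im[180:400,120:520]);s=sense();print(T[:3,3].round(1),s["clock"],s["grip_width"],np.round(s["wrist_force"],1),np.round(s["ft_torque"],2))
E
```

```text
[ 426.1 -217.3   93.7] 3.9 0.5739375226023748 [-0.4 -0.3  6.6] [ 0.07  0.12 -0.06]
```

View pics/w4.png

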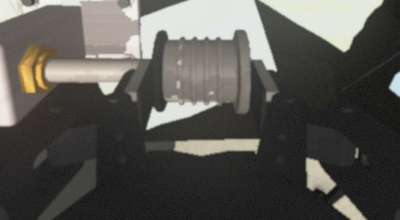

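Call:
{"fn": "send_rows", "kwargs": {
  "steps": [
    [[0,0,-0.12],[0,0,0],-0.2],
    [[0,0.1,-0.12],[0,0,0],-0.2],
    [[0,0.3,-0.12],[0,0,0],-0.2],
    [[0,0.5,-0.12],[0,0,0],-0.2],
    [[0,0.5,-0.12],[0,0,0],-0.2]
  ]
}}

```text
clock: 4.4
tool_pos: [425.2, -222.1, 94.3]
tcp_rot: [0.0, 1.0, -0.016, -0.0]
wrist_force: [0.9, -0.7, -2.4]
grip_width: 0.575
grip_force: 62.2
```

Call:
{"fn": "send_rows", "kwargs": {
  "steps": [
    [[0,0.4,0],[0,0,0],-0.2],
    [[0,0.8,0],[0,0,0],-0.2],
    [[0,1.2,0],[0,0,0],-0.2],
    [[0,1.6,0],[0,0,0],-0.2],
    [[0,2.0,0],[0,0,0],-0.2]
  ]
}}

```text
clock: 4.9
tool_pos: [424.6, -242.1, 94.4]
tcp_rot: [-0.0, 1.0, -0.015, -0.0]
wrist_force: [0.4, 0.9, -2.5]
grip_width: 0.569
grip_force: 62.1
```

Call:
{"fn": "send_rows", "kwargs": {
  "steps": [
    [[0,0.5,0],[0,0,0],-0.2],
    [[0,1.2,0],[0,0,0],-0.2],
    [[0,2.0,0],[0,0,0],-0.2],
    [[0,3.0,0],[0,0,0],-0.2],
    [[0,4.5,0],[0,0,0],-0.2],
    [[0,4.5,0],[0,0,0],-0.2]
  ]
}}

```text
clock: 5.5
tool_pos: [423.0, -289.9, 94.6]
tcp_rot: [0.001, 1.0, -0.017, 0.0]
wrist_force: [0.5, -0.3, -1.6]
grip_width: 0.571
grip_force: 62.2
```

```bash
python3 - <<'E'
from h import *
def tri(pa,pb):
    rows=[]
    for n,(u,v) in (("scene",pa),("top",pb)):
        K,W=cam(n);P=K@np.diag([1,-1,-1])@np.linalg.inv(W)[:3];rows+=[u*P[2]-P[0],v*P[2]-P[1]]
    X=np.linalg.svd(np.array(rows))[2][-1];return (X[:3]/X[3]).round(0)
print("lid corner",tri((303,122),(327,172)),"base corner",tri((325,190),(341,197)))
t=cam("top");print(onplane(t,[[222,200],[340,200]],20).round(),onplane(t,[[222,200],[340,200]],60).round())
s=sense();print(s["clock"],s["grip_width"],np.round(s["wrist_force"],1),tool()[:3,3].round(1))
print(shift([422,60,200],[0.03,1]))
E
```

```text
lid corner [541. -55. 307.] base corner [ 528. -106.   76.]
[[ 530.  258.   20.]
 [ 528. -110.   20.]] [[ 521.  246.   60.]
 [ 519. -108.   60.]]
5.5 0.5708483692744137 [ 0.5 -0.3 -1.6] [ 423.  -289.9   94.6]
(array([ -1.29, -34.94, -10.6 ]), array([ 0.1, -0. , -0.2]))
```

Call:
{"fn": "send_rows", "kwargs": {
  "steps": [
    [[0,0,-3.5],[0,0,0],-0.2],
    [[0,0,-7.0],[0,0,0],-0.2],
    [[0,0,-10.6],[0,0,0],-0.2],
    [[0,-3,-10.6],[0,0,0],-0.2],
    [[0,-7,-10.6],[0,0,0],-0.2],
    [[-0.4,-11,-10.6],[0,0,0],-0.2],
    [[-0.6,-15,-10.6],[0,0,0],-0.2],
    [[-0.8,-19,-10.6],[0,0,0],-0.2],
    [[-1,-23,-10.6],[0,0,0],-0.2],
    [[-1.2,-27,-10.6],[0,0,0],-0.2],
    [[-1.3,-31,-10.6],[0,0,0],-0.2],
    [[-1.3,-34,-10.6],[0,0,0],-0.2],
    [[-1.3,-34.9,-10.6],[0,0,0],-0.2],
    [[-1.3,-34.9,-10.6],[0,0,0],-0.2],
    [[-1.3,-34.9,-10.6],[0,0,0],-0.2]
  ]
}}

```text
clock: 7.0
tool_pos: [420.9, 61.3, 200.3]
tcp_rot: [0.0, 1.0, -0.016, -0.0]
wrist_force: [1.0, -0.6, -2.6]
grip_width: 0.572
grip_force: 64.2
```

```bash
python3 - <<'E'
from h import *
T=tool();np.save("T5.npy",T);im=snapshot("wrist");cv2.imwrite("pics/w5.png",im);s=sense();print(T.round(3),s["clock"],s["grip_width"],np.round(s["wrist_force"],1))
E
```

```text
[[ 9.99000e-01 -3.20000e-02 -1.00000e-03  4.20936e+02]
 [-3.20000e-02 -9.99000e-01 -1.00000e-03  6.13260e+01]
 [-1.00000e-03  1.00000e-03 -1.00000e+00  2.00348e+02]
 [ 0.00000e+00  0.00000e+00  0.00000e+00  1.00000e+00]] 7.05 0.5711923368397285 [ 0.5  0.  -2.4]
```

View pics/w5.png

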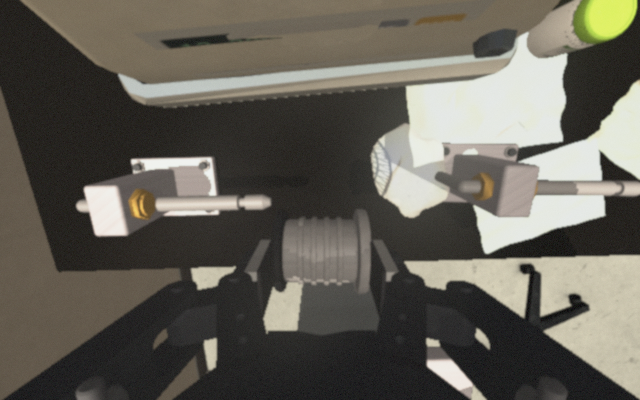

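```bash
cat > tube.py <<'E'
from h import *
import sys
def edges(g,col,r0,r1):
    """tube edges in a column: subpixel from strongest gradients on smoothed profile"""
    p=cv2.GaussianBlur(g,(5,1),0)[r0:r1,col].astype(float);d=np.gradient(p)
    return p
E
python3 - <<'E'
from h import *
im=cv2.imread("pics/w5.png");T=np.load("T5.npy");g=im.mean(2)
for col in (170,190,210,225,240,250,260): print(col,g[188:220,col].astype(int))
for r in (198,201,204): print(r,g[r,235:278].astype(int))
print(im[205,148:165].tolist())
E
```

```text
170 [ 90  92  90  91  91  89  90  90  98 116 140 161 175 186 200 208 215 218
 212 203 195 183 179 207 226 230 218 169  89  51  43  43]
190 [160 161 161 162 161 161 157 140 121 129 147 166 179 190 201 215 219 216
 208 197 188 179 191 222 234 232 212 146  82  49  48  44]
210 [180 197 210 218 229 233 229 195 144 137 157 171 181 195 209 217 219 213
 205 194 182 164 141 139 177 203 174 104  51  46  46  48]
225 [ 46  52  50  50  50  49  60  88 118 141 161 175 187 201 213 219 218 211
 201 189 172 142  96  57  51  49  51  47  50  49  51  49]
240 [ 41  48  46  44  50  47  45  54  59  74 104 140 168 190 205 208 195 170
 131  90  65  55  50  46  47  47  46  48  48  46  50  45]
250 [ 46  45  45  47  41  49  70 102 130 151 168 179 193 208 216 220 214 205
 190 184 160 122  72  49  48  50  48  45  44  45  50  45]
260 [ 44  40  39  44  46  53  79 111 136 156 167 178 193 207 215 216 210 201
 190 177 155 114  71  44  48  41  43  45  46  42  45  44]
198 [158 138 108  94  97 104 112 112 124 143 160 165 164 166 165 168 167 165
 169 169 169 167 169 169 168 167 165 159 151 148 144 141 134 123 110  88
  64  45  43  42  41  40  39]
201 [196 166 128 133 163 190 197 197 199 202 205 207 207 206 205 208 205 207
 208 206 210 209 207 208 207 207 201 187 181 181 178 176 176 172 156 122
  81  54  44  44  41  47  40]
204 [211 180 135 130 168 195 204 203 205 209 213 215 215 214 213 214 214 215
 213 213 213 212 212 211 212 210 201 191 177 177 175 174 176 171 159 126
  83  49  42  43  41  42  42]
[[47, 79, 98], [45, 77, 97], [47, 77, 97], [49, 78, 98], [51, 79, 98], [46, 77, 97], [74, 98, 114], [126, 146, 159], [180, 197, 211], [200, 215, 224], [207, 219, 227], [209, 219, 228], [207, 219, 227], [209, 220, 228], [207, 219, 227], [209, 220, 228], [208, 218, 227]]
```

```bash
rm tube.py; python3 - <<'E'
from h import *
T=np.load("T5.npy");c=cam("wrist",T)
P=onplane(c,[[170,204.1],[190,203.6],[210,203.1],[225,202.5],[250,201.9],[260,201.7]],85);print(P.round(1),np.polyfit(P[:,1],P[:,0]-420,1))
print("tip",onplane(c,[[270.7,201.5]],85).round(1),"gland",onplane(c,[[155.3,205]],85).round(1))
P=onplane(c,[[545,187.3],[600,188]],85);print("A tube check",P.round(1))
print([g for g in cv2.imread("pics/w5.png").mean(2)[175:202,[545,575,600]].T.astype(int)])
E
```

```text
[[421.9 205.   85. ]
 [421.8 186.1  85. ]
 [421.7 167.3  85. ]
 [421.9 153.1  85. ]
 [421.7 129.6  85. ]
 [421.6 120.2  85. ]] [0.00298658 1.31665665]
tip [[421.5 110.1  85. ]] gland [[421.5 219.   85. ]]
A tube check [[ 427.1 -144.8   85. ]
 [ 424.9 -195.8   85. ]]
[array([230, 228, 229, 224, 179, 117, 103, 113, 121, 125, 131, 134, 135,
       135, 137, 132, 127, 123, 115, 129, 189, 224, 230, 230, 230, 228,
       228]), array([230, 230, 229, 229, 223, 186, 146, 142, 141, 135, 135, 140, 143,
       140, 134, 130, 129, 127, 119, 136, 191, 225, 230, 230, 230, 230,
       230]), array([221, 221, 223, 223, 217, 178, 137, 139, 160, 175, 186, 195, 200,
       204, 206, 203, 202, 196, 186, 181, 208, 226, 229, 229, 230, 229,
       230])]
```

```bash
python3 - <<'E'
from h import *
print(shift([422.1,66,94.4],[0.003,1]))
E
```

```text
(array([ 0.1 , -0.52, 10.59]), array([ 0. ,  0. , -1.7]))
```

Call:
{"fn": "send_rows", "kwargs": {
  "steps": [
    [[0.1,-0.5,3],[0,0,-1.7],-0.2],
    [[0.1,-0.5,6.5],[0,0,-1.7],-0.2],
    [[0.1,-0.5,9.5],[0,0,-1.7],-0.2],
    [[0.1,-0.5,10.6],[0,0,-1.7],-0.2],
    [[0.1,-0.5,10.6],[0,0,-1.7],-0.2],
    [[0.1,-0.5,10.6],[0,0,-1.7],-0.2]
  ]
}}

```text
clock: 7.65
tool_pos: [423.0, 67.1, 95.3]
tcp_rot: [0.0, 1.0, -0.001, 0.001]
wrist_force: [-0.3, 0.3, -2.4]
grip_width: 0.565
grip_force: 64.2
```

```bash
python3 - <<'E'
from h import *
T=tool();np.save("T6.npy",T);im=snapshot("wrist");cv2.imwrite("pics/w6.png",im[120:340,80:440]);cv2.imwrite("pics/w6f.png",im);s=sense();print(T.round(3),s["clock"],s["grip_width"],np.round(s["wrist_force"],1))
g=im.mean(2)
for col in (120,150,180,210): print(col,g[200:265,col].astype(int))
E
```

```text
[[ 1.00000e+00 -2.00000e-03  1.00000e-03  4.23037e+02]
 [-2.00000e-03 -1.00000e+00 -0.00000e+00  6.71180e+01]
 [ 1.00000e-03  0.00000e+00 -1.00000e+00  9.53400e+01]
 [ 0.00000e+00  0.00000e+00  0.00000e+00  1.00000e+00]] 7.7 0.5717427046916058 [ 0.5  0.4 -0.8]
120 [155 147 141 138 133 131 125 116 114 108 100  97  96  96  92  93  89  88
  89  88  87  90  89  88  91  88  88  88  90  90  86  86  87  88  86  84
  84  87 106 119 134 145 156 167 175 179 186 193 202 206 214 215 212 212
 206 204 200 193 187 166 126  69  42  35  44]
150 [163 162 160 161 160 161 162 161 162 162 162 161 162 161 160 159 160 164
 164 163 160 158 161 154 144 143 142 141 141 142 140 141 141 158 196 213
 181 119 103 120 132 144 155 164 169 178 184 193 199 207 213 219 216 212
 209 203 200 194 186 171 131  81  52  47  47]
180 [ 75  79  80  84  85  87  87  89  89  89  89  90  92  93  95  92  95  94
 103  99 105 107 107 109 110 113 118 118 126 129 136 142 148 155 161 163
 139 111 105 117 127 146 150 158 170 173 184 192 199 207 213 219 220 213
 207 201 198 196 190 174 139  93  54  49  48]
210 [ 41  37  33  41  42  39  39  40  42  42  39  42  41  48  45  48  46  51
  43  42  49  42  48  48  44  40  46  47  52  46  46  47  50  48  49  47
  54  73  91 109 126 136 148 159 168 173 180 185 196 207 214 220 217 206
 195 190 186 183 178 164 141 100  62  46  44]
```

View pics/w6.png

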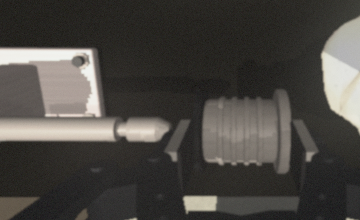

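Call:
{"fn": "send_rows", "kwargs": {
  "steps": [
    [[0,-0.6,0],[0,0,0],-0.2],
    [[0,-1.2,0],[0,0,0],-0.2],
    [[0,-1.7,0],[0,0,0],-0.2],
    [[0,-2.2,0],[0,0,0],-0.2],
    [[0,-2.6,0],[0,0,0],-0.2],
    [[0,-3.0,0],[0,0,0],-0.2]
  ]
}}

```text
clock: 8.3
tool_pos: [422.5, 98.0, 94.6]
tcp_rot: [-0.0, 1.0, -0.0, 0.0]
wrist_force: [1.0, -0.1, -1.9]
grip_width: 0.571
grip_force: 64.3
```

Call:
{"fn": "send_rows", "kwargs": {
  "steps": [
    [[0,-0.4,0],[0,0,0],-0.2],
    [[0,-0.8,0],[0,0,0],-0.2],
    [[0,-1.2,0],[0,0,0],-0.2],
    [[0,-1.2,0],[0,0,0],-0.2]
  ]
}}

```text
clock: 8.7
tool_pos: [422.6, 110.3, 94.6]
tcp_rot: [-0.0, 1.0, -0.0, 0.0]
wrist_force: [1.4, -1.0, -0.8]
grip_width: 0.571
grip_force: 64.4
```

Call:
{"fn": "send_rows", "kwargs": {
  "steps": [
    [[0,-0.4,0],[0,0,0],-0.2],
    [[0,-0.8,0],[0,0,0],-0.2],
    [[0,-1.2,0],[0,0,0],-0.2],
    [[0,-1.4,0],[0,0,0],-0.2],
    [[0,-1.4,0],[0,0,0],-0.2]
  ]
}}

```text
clock: 9.2
tool_pos: [422.6, 124.1, 94.6]
tcp_rot: [-0.0, 1.0, -0.0, 0.0]
wrist_force: [3.0, 0.6, -0.7]
grip_width: 0.57
grip_force: 64.5
```

Call:
{"fn": "send_rows", "kwargs": {
  "steps": [
    [[0.03,-0.1,0],[0,0,0],-0.2],
    [[0.03,-0.2,0],[0,0,0],-0.2],
    [[0.03,-0.3,0],[0,0,0],-0.2],
    [[0.03,-0.3,0],[0,0,0],-0.2]
  ]
}}

```text
clock: 9.6
tool_pos: [422.7, 126.7, 94.5]
tcp_rot: [-0.0, 1.0, -0.0, 0.0]
wrist_force: [2.2, -0.4, -0.2]
grip_width: 0.569
grip_force: 64.7
```

Call:
{"fn": "send_rows", "kwargs": {
  "steps": [
    [[0.02,-0.1,0],[0,0,0],-0.2],
    [[0.02,-0.2,0],[0,0,0],-0.2],
    [[0.02,-0.2,0],[0,0,0],-0.2]
  ]
}}

```text
clock: 9.9
tool_pos: [422.7, 128.1, 94.5]
tcp_rot: [0.0, 1.0, -0.001, -0.0]
wrist_force: [2.6, -2.0, 0.8]
grip_width: 0.57
grip_force: 65.0
```

Call:
{"fn": "send_rows", "kwargs": {
  "steps": [
    [[0,-0.1,0],[0,0,0],-0.2],
    [[0,-0.1,0],[0,0,0],-0.2]
  ]
}}

```text
clock: 10.1
tool_pos: [422.7, 128.2, 94.4]
tcp_rot: [0.001, 1.0, -0.001, -0.0]
wrist_force: [2.6, -4.8, 1.0]
grip_width: 0.571
grip_force: 65.4
```

Call:
{"fn": "send_rows", "kwargs": {
  "steps": [
    [[0,-0.1,0],[0,0,0],-0.2],
    [[0,-0.1,0],[0,0,0],-0.2]
  ]
}}

```text
clock: 10.3
tool_pos: [422.8, 128.3, 94.4]
tcp_rot: [0.001, 1.0, -0.001, -0.0]
wrist_force: [2.9, -7.6, 2.8]
grip_width: 0.57
grip_force: 65.7
```

Call:
{"fn": "send_rows", "kwargs": {
  "steps": [
    [[0,-0.05,0],[0,0,0],0.14],
    [[0,-0.05,0],[0,0,0],0.18],
    [[0,-0.05,0],[0,0,0],0.22],
    [[0,-0.05,0],[0,0,0],0.27],
    [[0,-0.05,0],[0,0,0],0.32],
    [[0,-0.05,0],[0,0,0],0.36],
    [[0,-0.05,0],[0,0,0],0.36]
  ]
}}

```text
clock: 11.0
tool_pos: [422.3, 131.6, 94.4]
tcp_rot: [-0.0, 1.0, -0.0, -0.0]
wrist_force: [-0.3, -0.3, -0.4]
grip_width: 0.679
grip_force: 0.0
```

Call:
{"fn": "send_rows", "kwargs": {
  "steps": [
    [[0,-0.1,0],[0,0,0],0.4],
    [[0,-0.2,0],[0,0,0],0.4],
    [[0,-0.3,0],[0,0,0],0.4],
    [[0,-0.3,0],[0,0,0],0.4]
  ]
}}

```text
clock: 11.4
tool_pos: [422.6, 132.7, 94.4]
tcp_rot: [0.001, 1.0, -0.001, -0.0]
wrist_force: [-0.3, -4.8, 1.7]
grip_width: 0.698
grip_force: 2.5
```

```bash
python3 - <<'E'
from h import *
T=tool();im=snapshot("wrist");cv2.imwrite("pics/w7.png",im[180:400,120:520]);s=sense();print(T[:3,3].round(1),s["clock"],s["grip_width"],np.round(s["wrist_force"],1))
E
```

```text
[422.6 132.7  94.4] 11.45 0.6987470674555962 [ 0.7 -4.9  2.9]
```

View pics/w7.png

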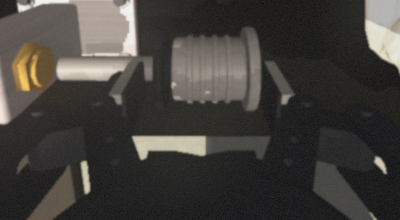

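Call:
{"fn": "send_rows", "kwargs": {
  "steps": [
    [[0,0.35,0],[0,0,0],0.5],
    [[0,0.35,0],[0,0,0],0.8],
    [[0,0.35,0],[0,0,0],1],
    [[0,0.35,0],[0,0,0],1],
    [[0,0.35,-2],[0,0,0],1],
    [[0,0.35,-4.5],[0,0,0],1],
    [[0,0.35,-4.5],[0,0,0],1],
    [[0,0.35,-4.5],[0,0,0],1]
  ]
}}

```text
clock: 12.25
tool_pos: [423.1, 130.7, 139.7]
tcp_rot: [-0.0, 1.0, -0.0, 0.001]
wrist_force: [0.1, -0.5, 0.4]
grip_width: 1.0
grip_force: 0.0
```

```bash
python3 - <<'E'
from h import *
T=tool();np.save("T8.npy",T);im=snapshot("wrist");cv2.imwrite("pics/w8f.png",im);cv2.imwrite("pics/w8.png",cv2.resize(cv2.convertScaleAbs(im[160:290,90:410],alpha=1.6),None,fx=2.4,fy=2.4,interpolation=cv2.INTER_CUBIC));s=sense();print(T[:3,3].round(1),s["clock"],s["grip_width"],np.round(s["wrist_force"],1))
E
```

```text
[423.1 130.7 139.7] 12.3 1.0027577126863962 [ 0.6 -0.1 -0.5]
```

View pics/w8.png

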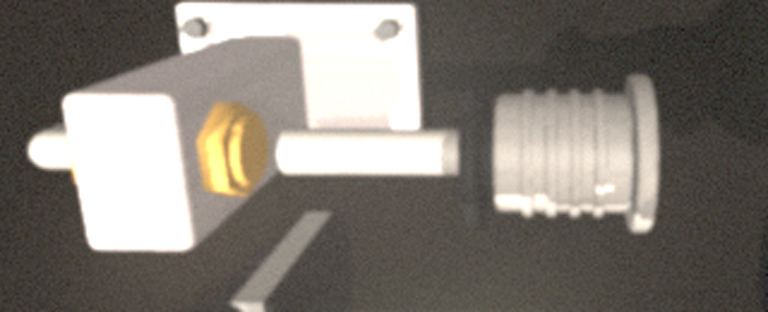

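```bash
python3 -c "
from plant import *
print(job_done())"
```

```text
the job is handed in; nothing more can be done
None
```

The coupling is off line A and fully home on line B's tube, with its ring sprung back out (checked in the last wrist image). The job is handed in at about 12.3 s, no reading showed more than about 11 N at the wrist, and the arm stayed clear of the jar, timer and tape roll; I did not tug-test the lock.

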